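# Cover the sample jars from a stack of lids

## Robot

A 6-joint arm with a two-finger parallel gripper is mounted at the origin on the work surface. World frame = base frame: x ahead of the robot, y to its left, z up, the work surface at z = 0. Lengths are in m, angles in rad, forces in N, time in s.
With the tool pointing down it reaches from about 0.375 to 0.825 m from the base axis. Payload 5.5 kg.
Tool frame: the origin (TCP) lies midway between the tips of the shut fingers; the grasp point (between the pads) lies 19 mm behind it; z points along the fingers, y is the line along which they close (so a half turn about z gives the same grasp; the last joint's range is limited). The gripper opens to 85 mm and grips with 20 to 120 N. Pads are 22 mm wide; open, the fingers measure 114 mm over their backs; the gripper's body (76 mm by 85 mm) begins 54 mm behind the grasp point. The pads swing forward as they close: fully open they stand 13 mm farther back than shut.
Start: joints at [0, 0.314, -0.047, 1.21, 0, 1.571], TCP at [0.6, -0, 0.231] pointing down, gripper open.
Joint ranges: [-2.67, 2.67], [-0.69, 1.73], [-1.03, 1.25], [-2.08, 2.16], [-1.42, 1.45], [-3.14, 3.14]. Speed limits (rad/s): [2.39, 2.39, 3.01, 3.14, 3.14, 3.14].

## Interface

Orientations are given as a rotation vector (axis times angle).
In Python, from plant import arm gives the robot as it stands.
- The arm moves only by the tool drive_tool, never from a script. Its argument "rows" is a list of rows, each a list of 3 entries, a list of its own where there are three numbers: the shift along the tool's x, y, z in m, then the turn, a rotation vector about the tool's x, y, z in degrees, then the closure, from -1 (fully open) to 1 (shut), so that 0 is half open. A call has 1 to 12 rows; each row is the pose to reach, as a shift and turn from the pose commanded when the call began, along the tool's axes at that moment; what a row does not reach only later rows make up. A row lasts 1/8 s, in which the tool goes at most 62.5 mm and 10.7 degrees, less where a joint would pass 70% of its speed; a pose out of reach is approached as far as the arm can. A call with a gripper value outside its range is refused whole. The fingers move at their own pace and stop on an object; "newtons" is the grip in N (left out, the last holds). Time passes only in rows, so rows that repeat a pose let the fingers close. It gives the time, the measured TCP pose, the force, the opening and the grip force at its end, in the units of the state.
- arm.sense(): the state, without advancing time (a new reading comes with each control period).
- arm.read_camera(name): name is "scene" or "side" or "wrist"; returns (picture, depth): 400x640x3 uint8, blue, green, red; 400x640 float32, m along the optical axis (not along the pixel's ray), 0 where there is no reading.
- arm.camera_info(name): a dict with "K" (3x3 intrinsics, pixels), "extrinsics" (4x4, takes a point from world to camera coordinates). Camera axes: x right, y down, z forward; pixel columns grow to the right and rows downward; lengths in m; the calibration is good to about 2 mm. The wrist camera is an equidistant fisheye: a pixel r from the principal point sees the ray r / f radians off the axis. A picture is of the moment at which its call begins: read the wrist's pose just before it. camera_info takes no time and is no camera call; for the wrist camera it gives the pose at the moment of the call.
- arm.finish_job(): hands the job in; it is judged then, once.
Trained networks look in the newest picture that a camera, given by its name, has taken for a name from the list of things; names that differ only in an ending like _2 or _b are one class to them, and where a whole thing is asked for, a point or a joint stands for the part that bears it (a point fixed in the world has none). Each returns a list of dicts, best first, with "conf" (0 to 1); they miss things now and then, are a little off and sometimes report something else, mostly with a low value. They report only what shows in the picture. A call takes as long as a camera call. They do not tell look-alikes from the thing itself.
- arm.cut_out(camera, name): "mask" (400x640 bool, what is visible of it) and "position" ([column, row] in pixels, amid what is visible of it).
The state is a dict: "time": time; "joints": joint angles; "joint_velocities": joint speeds; "joint_torque": joint torques, N m; "eef_pos": TCP position; "tcp_rot": TCP orientation; "force": force on the tool from outside, world axes, zero at the start; "torque": the same for the moment, N m; "gripper_width": opening from 0.0 (shut) to 1.0 (fully open); "grasp_force": force on a finger pad.
Only numpy, scipy, OpenCV 4.12 (cv2) and the standard library are available. Lean on these libraries where they do the work, as an engineer would, in place of code of your own. Each camera call takes 0.05 s, during which the arm holds its last target. There are 200 camera calls.

## Task

Take the stack of four grey metal covers apart and put each one on the open porcelain jar of its own size (smallest cover on smallest jar, and so on up to the largest), so that every cover sits level and fully down on its jar's rim. Leave the jars standing where they are, and do not shift or knock over the dropper bottle or the wash bottle.

Things in the scene. Friction and masses are not known exactly. Their poses are not given: they have to be found in the camera images.
- jar_small: the small of four open, loose, white porcelain jars: an upright straight-walled cylinder of 32 mm outside diameter, 45 mm high, walls 3 mm thick. Origin: centre of its underside, on the bench; z up. Yaw is meaningless (round).
- jar_medium: the medium of four open, loose, white porcelain jars: an upright straight-walled cylinder of 50 mm outside diameter, 50 mm high, walls 3 mm thick. Origin: centre of its underside, on the bench; z up. Yaw is meaningless (round).
- jar_large: the large of four open, loose, white porcelain jars: an upright straight-walled cylinder of 68 mm outside diameter, 55 mm high, walls 3 mm thick. Origin: centre of its underside, on the bench; z up. Yaw is meaningless (round).
- jar_largest: the largest of four open, loose, white porcelain jars: an upright straight-walled cylinder of 86 mm outside diameter, 60 mm high, walls 3 mm thick. Origin: centre of its underside, on the bench; z up. Yaw is meaningless (round).
- cover_small: the small of 4 loose grey metal caps, top of the stack, on the medium one. 51 mm outside diameter, 28 mm high (roof 4 mm, open below, hollow 46 mm wide, 24 deep); on its middle a black knob, diameter 22, 22 tall. On the small jar: 7 mm play all round, roof on rim, lower edge 21 mm above the bench. Origin: centre of its lower edge; z up through the knob.
- cover_medium: the medium of 4 loose grey metal caps, in the stack, on the large one. 69 mm outside diameter, 28 mm high (roof 4 mm, open below, hollow 64 mm wide, 24 deep); on its middle a black knob, diameter 22, 22 tall, at first hidden under the next cap. On the medium jar: 7 mm play all round, roof on rim, lower edge 26 mm above the bench. Origin: centre of its lower edge; z up through the knob.
- cover_large: the large of 4 loose grey metal caps, in the stack, on the largest one. 87 mm outside diameter, 28 mm high (roof 4 mm, open below, hollow 82 mm wide, 24 deep); on its middle a black knob, diameter 22, 22 tall, at first hidden under the next cap. On the large jar: 7 mm play all round, roof on rim, lower edge 31 mm above the bench. Origin: centre of its lower edge; z up through the knob.
- cover_largest: the largest of 4 loose grey metal caps, bottom of the stack, on the bench. 105 mm outside diameter, 28 mm high (roof 4 mm, open below, hollow 100 mm wide, 24 deep); on its middle a black knob, diameter 22, 22 tall, at first hidden under the next cap. On the largest jar: 7 mm play all round, roof on rim, lower edge 36 mm above the bench. Origin: centre of its lower edge; z up through the knob.
- dropper_bottle: bystander: small amber dropper bottle with a red rubber bulb, 36 mm in diameter, 80 mm high, standing among the jars. Origin: centre of its underside; z up.
- wash_bottle: bystander: white plastic wash bottle with a thin bent spout, 62 mm in diameter, 187 mm high, at the left of the jars. Origin: centre of its underside; z up; its spout points along its -x and reaches 55 mm from its axis.
Things that resemble listed ones, but are neither listed nor needed, are in the scene too. What is shaped like the cover_medium but yellow is not meant.

How it is judged:
At the end, for the whole second after the job is handed in: Each cover is on the jar of its own size: axes within 9 mm, roof resting on the rim (lower edge within 3 mm of its seated height), cover and jar upright within 4 degrees, the jar standing on the bench, all released and at rest (horizontal distance between cover_small and jar_small below 0.009 m and z of cover_small in the frame of jar_small between 0.018 and 0.024 m and angle between each of cover_small, jar_small, cover_medium, jar_medium, cover_large, jar_large, cover_largest, jar_largest's own z axis and vertical below 0.07 rad and height (world z) of each of jar_small, jar_medium, jar_large, jar_largest below 0.004 m and linear speed of each of cover_small, jar_small, cover_medium, jar_medium, cover_large, jar_large, cover_largest, jar_largest below 0.02 m/s and horizontal distance between cover_medium and jar_medium below 0.009 m and z of cover_medium in the frame of jar_medium between 0.023 and 0.029 m and horizontal distance between cover_large and jar_large below 0.009 m and z of cover_large in the frame of jar_large between 0.028 and 0.034 m and horizontal distance between cover_largest and jar_largest below 0.009 m and z of cover_largest in the frame of jar_largest between 0.033 and 0.039 m); the robot touches nothing.
It fails at once if a jar is pushed more than 40 mm from where it stood, or tipped (distance of any of jar_small, jar_medium, jar_large, jar_largest from where it was at the start of the episode above 0.04 m or angle between any of jar_small, jar_medium, jar_large, jar_largest's own z axis and vertical above 0.4 rad).
It fails at once if the dropper bottle is shifted more than 30 mm or knocked over (distance of dropper_bottle from where it was at the start of the episode above 0.03 m or angle between dropper_bottle's own z axis and vertical above 0.4 rad).
It fails at once if the wash bottle is shifted more than 30 mm or knocked over (distance of wash_bottle from where it was at the start of the episode above 0.03 m or angle between wash_bottle's own z axis and vertical above 0.4 rad).
It also fails if it takes over 112 s, if anything falls off the work surface, if the arm or the gripper's body presses on something with over 40 N, if the wrist force passes 120 N, or if a joint passes its speed limit or range.

## Working session

There is one attempt and no reset: what is moved stays moved. The work goes in short steps, Python scripts to look and compute and a tool call to move; the robot and the scene stay as the last step left them, time stands still between calls to the robot, and variables do not carry over. Pictures are saved under pics/ and viewed, at most 14 in all, crops included, and the job is handed in when it is done.

Besides the shell and the picture viewer there is one more tool, called after ">>>" as name(argument=value, ...) on one line, values as JSON. drive_tool: Moves the arm, as the interface text tells. Its arguments: {"type":"object","properties":{"rows":{"type":"array"},"newtons":{"type":"number"}},"required":["rows"]}

```bash
mkdir -p pics; ls; cat > h.py <<'E'
import numpy as np, cv2
from plant import arm
def world(cam, uv, d):
    ci=arm.camera_info(cam); K=np.array(ci["K"]); T=np.linalg.inv(np.array(ci["extrinsics"]))
    uv=np.atleast_2d(uv).astype(float); d=np.ravel(d)
    p=np.c_[(uv[:,0]-K[0,2])/K[0,0]*d,(uv[:,1]-K[1,2])/K[1,1]*d,d]
    return p@T[:3,:3].T+T[:3,3]
def cloud(cam, mask, depth):
    v,u=np.nonzero(mask&(depth>0)); return world(cam,np.c_[u,v],depth[v,u])
def circ(p):
    A=np.c_[2*p[:,:2],np.ones(len(p))]; s=np.linalg.lstsq(A,(p[:,:2]**2).sum(1),rcond=None)[0]
    return s[0],s[1],np.sqrt(s[2]+s[0]**2+s[1]**2)
E
python3 - <<'E'
from h import *
for c in ("scene","side"):
    im,d=arm.read_camera(c); cv2.imwrite(f"pics/{c}0.png",im); np.save(c+"0.npy",d)
    ci=arm.camera_info(c); E=np.linalg.inv(np.array(ci["extrinsics"])); print(c,E[:3,3].round(3),E[:3,2].round(2),np.array(ci["K"])[0,0])
    for n in ["jar_small","jar_medium","jar_large","jar_largest","cover_small","cover_medium","cover_large","cover_largest","dropper_bottle","wash_bottle"]:
        for r in arm.cut_out(c,n)[:4]:
            P=cloud(c,r["mask"],d)
            if len(P): print(n,round(r["conf"],2),np.round(r["position"]),len(P),P.mean(0).round(3),P.min(0).round(3),P.max(0).round(3))
print(arm.sense())
E
```

```text
pics
scene [1.195 0.143 0.622] [-0.78 -0.09 -0.61] 450.9383575961484
jar_small 0.59 [306. 204.] 299 [0.443 0.011 0.029] [ 0.422 -0.005  0.   ] [0.456 0.025 0.047]
jar_medium 0.81 [350. 281.] 940 [0.657 0.121 0.03 ] [0.628 0.097 0.001] [0.68  0.145 0.052]
jar_large 0.78 [194. 200.] 1116 [ 0.45  -0.241  0.032] [ 0.332 -0.313 -0.002] [ 0.482 -0.208  0.057]
jar_largest 0.59 [218. 269.] 2362 [ 0.647 -0.125  0.032] [ 0.593 -0.201 -0.001] [ 0.691 -0.082  0.062]
cover_small 0.86 [410. 181.] 615 [0.441 0.22  0.108] [ 0.223  0.196 -0.001] [0.458 0.255 0.136]
cover_small 0.46 [350. 282.] 982 [0.657 0.12  0.029] [0.629 0.096 0.   ] [0.68  0.145 0.052]
cover_medium 0.97 [345. 183.] 709 [0.346 0.091 0.024] [ 0.243  0.054 -0.002] [0.372 0.123 0.051]
cover_medium 0.71 [417. 273.] 1153 [0.615 0.235 0.026] [ 0.57   0.203 -0.001] [0.639 0.27  0.052]
cover_medium 0.7 [406. 197.] 500 [0.456 0.214 0.075] [0.415 0.184 0.055] [0.469 0.252 0.087]
cover_medium 0.64 [339. 245.] 990 [0.551 0.089 0.025] [ 0.505  0.053 -0.002] [0.575 0.121 0.053]
cover_large 0.66 [402. 215.] 510 [0.464 0.217 0.046] [0.42  0.176 0
[... 2136 characters left out ...]
{'time': 1.1, 'joints': array([ 4.10777625e-06,  3.13511261e-01, -4.71032198e-02,  1.21022307e+00,
        6.99976594e-06,  1.57077563e+00]), 'joint_velocities': array([ 0.00020106,  0.00014639, -0.00066916,  0.00040535, -0.00198141,
       -0.00055925]), 'joint_torque': array([ 3.66861161e-05, -5.39472091e+01,  3.40057039e+01,  1.63846267e-03,
        3.27193573e-05, -2.17597307e-05]), 'eef_pos': array([5.99982613e-01, 4.78081688e-06, 2.31291323e-01]), 'tcp_rot': array([-2.22138980e+00, -2.22144491e+00,  3.80146626e-05]), 'force': array([-1.53493619,  0.63055814, -0.28004414]), 'torque': array([-0.02549101,  0.00921338,  0.02867938]), 'grasp_force': 0.0, 'gripper_width': 1.0008292380370747}
```

```bash
python3 - <<'E'
from h import *
# geometric centres: slice of both-camera cloud, circle with known radius near guess
from scipy.optimize import least_squares
G={"js":(.437,.009,.016,.045),"jm":(.651,.119,.025,.05),"jl":(.445,-.245,.034,.055),"jxl":(.647,-.128,.043,.06),
"cs":(.43,.217,.0255,.114),"cm":(.43,.217,.0345,.086),"cl":(.43,.217,.0435,.058),"cxl":(.43,.217,.0525,.03),"y1":(.337,.085,.0345,.03),"y2":(.54,.085,.0345,.03),"y3":(.605,.235,.0345,.03),"drop":(.56,-.01,.018,.045),"wash":(.597,.356,.031,.1)}
D={c:cloud(c,np.ones((400,640),bool),np.load(c+"0.npy")) for c in("scene","side")}
for k,(x,y,r,h) in G.items():
    o=[]
    for c,A in list(D.items())+[("both",None)]:
        P=A if A is not None else np.vstack(list(D.values()))
        zlo=h-.022
        P=P[(P[:,2]>zlo)&(P[:,2]<h-.004)&(np.hypot(P[:,0]-x,P[:,1]-y)<r+.015)]
        if len(P)<10: o.append(None); continue
        f=lambda q:np.hypot(P[:,0]-q[0],P[:,1]-q[1])-r
        s=least_squares(f,[x,y],loss="soft_l1",f_scale=.001); o+= [s.x.round(4).tolist(),len(P),round(float(np.median(np.abs(f(s.x)))),4)]
    print(k,o)
im=cv2.imread("pics/scene0.png")
a=im[120:340,140:560]; cv2.imwrite("pics/crop0.png",cv2.resize(a,None,fx=1.9,fy=1.9,interpolation=cv2.INTER_CUBIC))
E
```

```text
js [[0.4381, 0.0096], 155, 0.0014, [0.436, 0.0053], 127, 0.0015, [0.438, 0.0064], 282, 0.0017]
jm [[0.6543, 0.1205], 370, 0.0017, [0.6512, 0.1162], 199, 0.0016, [0.6536, 0.118], 569, 0.0018]
jl [[0.446, -0.2422], 417, 0.0017, [0.4433, -0.2479], 379, 0.0018, [0.4455, -0.246], 796, 0.0021]
jxl [[0.647, -0.1247], 697, 0.0017, [0.644, -0.1296], 463, 0.0017, [0.6462, -0.1275], 1160, 0.0019]
cs [[0.4304, 0.2211], 184, 0.0006, [0.4295, 0.2183], 125, 0.0008, [0.4301, 0.2196], 309, 0.001]
cm [[0.4318, 0.2177], 240, 0.0007, [0.4312, 0.2152], 158, 0.0007, [0.4316, 0.2163], 398, 0.001]
cl [[0.4302, 0.2182], 298, 0.0007, [0.4295, 0.2153], 179, 0.0006, [0.43, 0.2166], 477, 0.0011]
cxl [[0.4268, 0.2194], 323, 0.0007, [0.4259, 0.2167], 217, 0.0007, [0.4265, 0.2179], 540, 0.0011]
y1 [[0.3336, 0.0897], 193, 0.0009, [0.3328, 0.0868], 167, 0.0006, [0.3334, 0.0876], 360, 0.0011]
y2 [[0.5377, 0.0878], 245, 0.0006, [0.537, 0.085], 159, 0.0006, [0.5375, 0.0863], 404, 0.0012]
y3 [[0.6027, 0.2372], 271, 0.0005, [0.602, 0.2345], 132, 0.0007, [0.6024, 0.236], 403, 0.001]
drop [[0.5585, -0.0051], 191, 0.0013, [0.5588, -0.0069], 134, 0.0013, [0.5586, -0.006], 325, 0.0015]
wash [[0.598, 0.3622], 301, 0.0004, [0.597, 0.3595], 120, 0.0007, [0.5977, 0.3613], 421, 0.0009]
```

View pics/scene0.png

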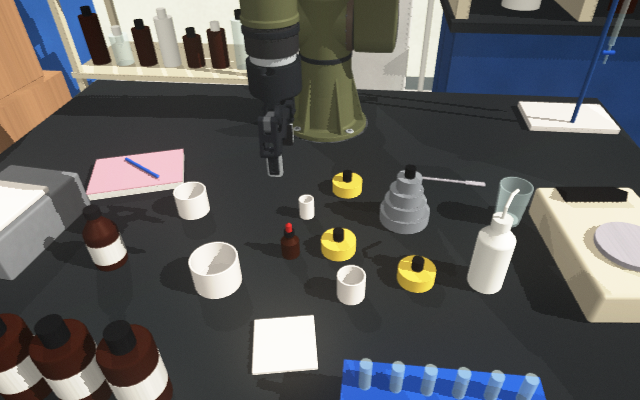

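View pics/crop0.png

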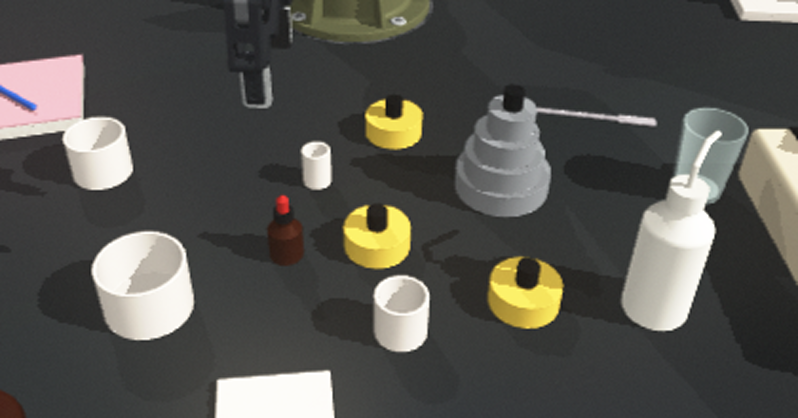

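View pics/side0.png

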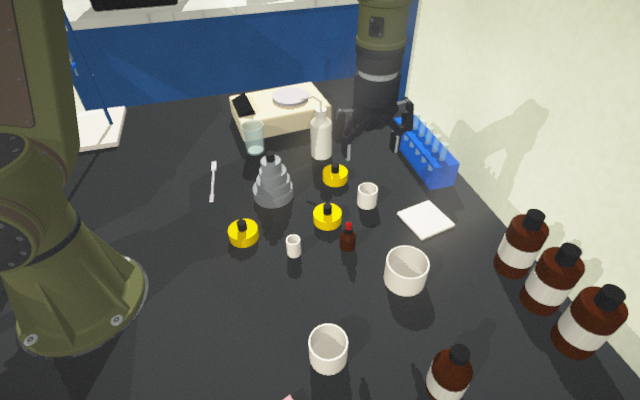

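The grey stack at scene (405,200) is the one meant. The yellow look-alikes at (347,185), (338,243) and (416,273) are out because of their colour. The white jars are at (306,207), (350,285), (192,200) and (216,270). Next I'll refine the jar centres, since their inner walls bias the fit.

```bash
python3 - <<'E'
from h import *
from scipy.optimize import least_squares
G={"js":(.437,.0075,.016,.045),"jm":(.6525,.118,.025,.05),"jl":(.445,-.245,.034,.055),"jxl":(.6455,-.127,.043,.06)}
K={"ks":(.430,.2195,.011,.134)}
for k,(x,y,r,h) in {**G,**K}.items():
    o=[]
    for c in("scene","side"):
        P=cloud(c,np.ones((400,640),bool),np.load(c+"0.npy"))
        P=P[(P[:,2]>(.117 if k=="ks" else .006))&(P[:,2]<h-.005)&(np.hypot(P[:,0]-x,P[:,1]-y)<r+.012)]
        def f(q):
            d=np.hypot(P[:,0]-q[0],P[:,1]-q[1]); a=d-r; b=d-(r-.003)
            return a if k=="ks" else np.where(abs(a)<abs(b),a,b)
        s=min((least_squares(f,[x+i,y+j],loss="soft_l1",f_scale=.001) for i in(-.003,0,.003) for j in (-.003,0,.003)),key=lambda s:s.cost); o.append(s.x)
        print(k,c,s.x.round(4),len(P),np.abs(f(s.x)).mean().round(4))
    print(k,np.mean(o,0).round(4))
E
```

```text
js scene [0.4385 0.0113] 228 0.0007
js side [0.4361 0.0063] 205 0.0006
js [0.4373 0.0088]
jm scene [0.6553 0.1221] 744 0.0007
jm side [0.6515 0.1172] 360 0.0007
jm [0.6534 0.1197]
jl scene [ 0.4453 -0.2422] 859 0.0008
jl side [ 0.4426 -0.25  ] 1338 0.0045
jl [ 0.444  -0.2461]
jxl scene [ 0.6481 -0.1231] 1959 0.0016
jxl side [ 0.6424 -0.1314] 1506 0.0033
jxl [ 0.6452 -0.1272]
ks scene [0.4303 0.2212] 58 0.0008
ks side [0.4296 0.2176] 36 0.0007
ks [0.4299 0.2194]
```

>>> drive_tool(rows=[[[0.11,-0.085,0.0],[0,0,0],0],[[0.22,-0.17,0.03],[0,0,0],0],[[0.22,-0.17,0.05],[0,0,0],0],[[0.22,-0.17,0.05],[0,0,0],0],[[0.22,-0.17,0.05],[0,0,0],0],[[0.22,-0.17,0.05],[0,0,0],0],[[0.22,-0.17,0.05],[0,0,0],0]], newtons=60)

```text
time: 1.98
eef_pos: [0.4305, 0.2199, 0.1816]
tcp_rot: [2.221, 2.221, 0.001]
force: [0.6, -0.8, -0.6]
gripper_width: 0.501
grasp_force: 0.0
```

```bash
python3 - <<'E'
from h import *
s=arm.sense(); print(s["time"],s["eef_pos"].round(4),s["tcp_rot"].round(3))
im,d=arm.read_camera("wrist"); ci=arm.camera_info("wrist"); cv2.imwrite("pics/w1.png",im); print(ci)
K=np.array(ci["K"]);E=np.array(ci["extrinsics"])
def proj(p):
    q=E[:3,:3]@np.array(p)+E[:3,3]; th=np.arctan2(np.hypot(q[0],q[1]),q[2]); n=q[:2]/np.hypot(q[0],q[1]); return [K[0,2]+K[0,0]*th*n[0],K[1,2]+K[1,1]*th*n[1]]
for p in [(.43,.2195,.134),(.437,.0085,.045),(.5375,.0863,.05)]: print(np.round(proj(p)))
E
```

```text
1.975 [0.4305 0.2199 0.1816] [2.221e+00 2.221e+00 1.000e-03]
{'K': array([[309.70691629,   0.        , 325.29976614],
       [  0.        , 309.70691629, 197.53951545],
       [  0.        ,   0.        ,   1.        ]]), 'extrinsics': array([[ 9.99997914e-01, -1.59690116e-03,  1.27391917e-03,
        -4.30576193e-01],
       [-1.92312758e-03, -9.46235154e-01,  3.23473854e-01,
         1.82855025e-01],
       [ 6.88871332e-04, -3.23475629e-01, -9.46236251e-01,
         4.05097712e-01],
       [ 0.00000000e+00,  0.00000000e+00,  0.00000000e+00,
         1.00000000e+00]])}
[324. 224.]
[330. 347.]
[419. 299.]
```

View pics/w1.png

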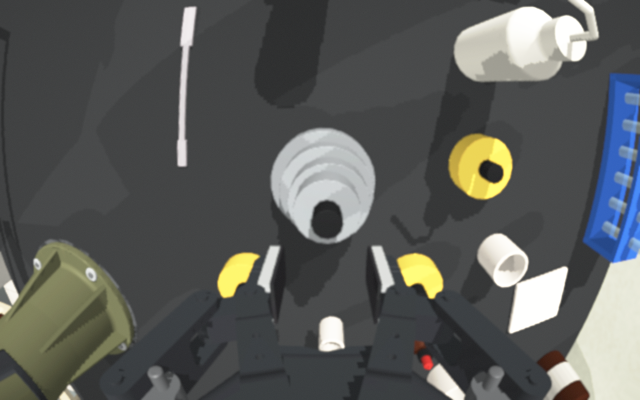

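The wrist view has the knob top at about (327,224) against a predicted (324,224), so the centre is confirmed. Descending and gripping.

>>> drive_tool(rows=[[[0.0,0.001,0.03],[0,0,0],0],[[0.0,0.001,0.05],[0,0,0],0],[[0.0,0.001,0.064],[0,0,0],0],[[0.0,0.001,0.064],[0,0,0],0],[[0.0,0.001,0.064],[0,0,0],0.3],[[0.0,0.001,0.064],[0,0,0],0.6],[[0.0,0.001,0.064],[0,0,0],1],[[0.0,0.001,0.064],[0,0,0],1]], newtons=60)

```text
time: 3.02
eef_pos: [0.4319, 0.2203, 0.1184]
tcp_rot: [2.221, 2.221, 0.003]
force: [-1.2, -0.3, 5.8]
gripper_width: 0.229
grasp_force: 58.6
```

>>> drive_tool(rows=[[[0.0,0.0,-0.01],[0,0,0],1],[[0.0,0.0,-0.03],[0,0,0],1],[[0.0,0.0,-0.05],[0,0,0],1],[[0.0,0.0,-0.05],[0,0,0],1]])

```text
time: 3.52
eef_pos: [0.4321, 0.2207, 0.1689]
tcp_rot: [2.221, 2.221, 0.005]
force: [-0.3, -0.0, -0.7]
gripper_width: 0.233
grasp_force: 58.7
```

```bash
python3 - <<'E'
from h import *
im,d=arm.read_camera("scene"); im2,_=arm.read_camera("side")
a=cv2.resize(im[100:250,330:480],(400,400)); b=cv2.resize(im2[110:230,200:320],(400,400)); cv2.imwrite("pics/l1.png",np.hstack([a,b]))
print(arm.sense()["gripper_width"],arm.sense()["force"],arm.sense()["eef_pos"])
E
```

```text
0.22879189631084626 [-0.10512103 -0.40756791 -0.9715105 ] [0.43085887 0.22003545 0.16709545]
```

View pics/l1.png

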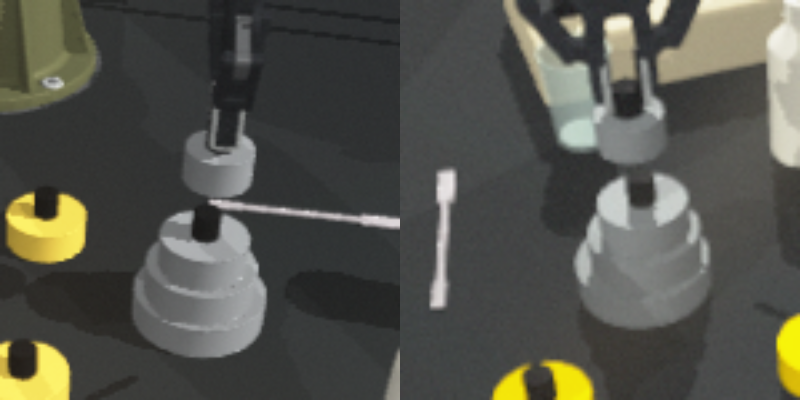

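The small cover alone is held, and it hangs level. Carrying it to jar_small.

>>> drive_tool(rows=[[[-0.02,0.001,0.0],[0,0,0],1],[[-0.065,0.002,0.0],[0,0,0],1],[[-0.115,0.003,0.0],[0,0,0],1],[[-0.165,0.005,0.0],[0,0,0],1],[[-0.2,0.006,0.02],[0,0,0],1],[[-0.211,0.006,0.05],[0,0,0],1],[[-0.211,0.006,0.08],[0,0,0],1],[[-0.211,0.006,0.08],[0,0,0],1]])

```text
time: 4.62
eef_pos: [0.4339, 0.0087, 0.0848]
tcp_rot: [-2.219, -2.218, 0.007]
force: [-1.1, -0.4, 0.2]
gripper_width: 0.228
grasp_force: 58.8
```

```bash
cat >> h.py <<'E'
from scipy.optimize import least_squares
def fit(x,y,r,zlo,zhi,m=.012,wall=0):
    """circle of known radius in both cameras' clouds; wall>0 admits the inner wall too"""
    for c in("scene","side"):
        im,d=arm.read_camera(c); P=cloud(c,np.ones((400,640),bool),d)
        P=P[(P[:,2]>zlo)&(P[:,2]<zhi)&(np.hypot(P[:,0]-x,P[:,1]-y)<r+m)]
        if len(P)<8: print(c,"few",len(P)); continue
        def f(q):
            t=np.hypot(P[:,0]-q[0],P[:,1]-q[1]); a=t-r; b=t-(r-wall); return np.where(abs(a)<abs(b),a,b)
        s=least_squares(f,[x,y],loss="soft_l1",f_scale=.001); print(c,s.x.round(4),len(P),np.abs(f(s.x)).mean().round(4),"zmax",P[:,2].max().round(4),"zmin",P[:,2].min().round(4))
def shot(name,us,vs,ut,vt):
    a,b=arm.read_camera("scene")[0],arm.read_camera("side")[0]
    cv2.imwrite(f"pics/{name}.png",np.hstack([cv2.resize(a[vs-60:vs+60,us-60:us+60],(400,400)),cv2.resize(b[vt-60:vt+60,ut-60:ut+60],(400,400))]))
E
python3 - <<'E'
from h import *
print(arm.sense()["eef_pos"])
fit(.437,.0085,.0255,.05,.074)
fit(.437,.0085,.016,.006,.04,.012,.003)
shot("p1",306,190,292,235)
E
```

```text
[0.43392874 0.00873158 0.08477749]
scene [0.4325 0.0096] 218 0.0008 zmax 0.0739 zmin 0.0503
side [0.4334 0.0072] 157 0.0006 zmax 0.0736 zmin 0.0528
scene [0.4372 0.0101] 181 0.0007 zmax 0.0397 zmin 0.006
side [0.4341 0.0045] 143 0.0007 zmax 0.04 zmin 0.0061
```

View pics/p1.png

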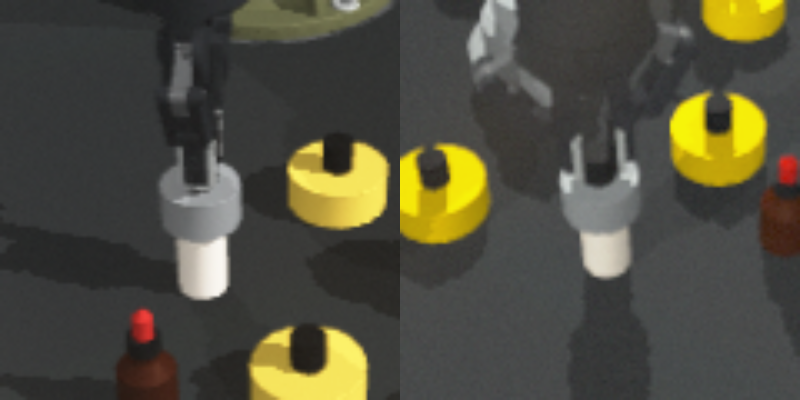

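>>> drive_tool(rows=[[[0.0,0.002,0.0],[0,0,0],1],[[0.0,0.002,0.01],[0,0,0],1],[[0.0,0.002,0.02],[0,0,0],1],[[0.0,0.002,0.028],[0,0,0],1],[[0.0,0.002,0.028],[0,0,0],1]])

```text
time: 5.55
eef_pos: [0.438, 0.009, 0.0583]
tcp_rot: [-2.22, -2.22, 0.002]
force: [0.1, 0.2, -0.2]
gripper_width: 0.228
grasp_force: 58.8
```

>>> drive_tool(rows=[[[0.0,-0.001,0.003],[0,0,0],1],[[0.0,-0.001,0.0045],[0,0,0],1],[[0.0,-0.001,0.0045],[0,0,0],1]])

```text
time: 5.92
eef_pos: [0.4382, 0.009, 0.0555]
tcp_rot: [2.221, 2.221, 0.001]
force: [-0.6, -0.2, 5.8]
gripper_width: 0.224
grasp_force: 59.4
```

Contact at 5.8 N, so it is seated. Releasing and rising.

>>> drive_tool(rows=[[[0.0,0.0,0.0],[0,0,0],0.3],[[0.0,0.0,0.0],[0,0,0],0],[[0.0,0.0,0.0],[0,0,0],0],[[0.0,0.0,-0.02],[0,0,0],0],[[0.0,0.0,-0.06],[0,0,0],0],[[0.05,0.0,-0.11],[0,0,0],0],[[0.1,0.0,-0.11],[0,0,0],0],[[0.1,0.0,-0.11],[0,0,0],0]])

```text
time: 6.92
eef_pos: [0.4388, 0.1121, 0.1658]
tcp_rot: [2.215, 2.227, 0.004]
force: [-0.5, -0.2, -0.3]
gripper_width: 0.501
grasp_force: 0.0
```

```bash
python3 - <<'E'
from h import *
print(arm.sense()["eef_pos"])
print("cs");fit(.437,.0085,.0255,.022,.045)
print("js");fit(.437,.0085,.016,.002,.019)
print("cm");fit(.4315,.2165,.0345,.062,.08)
print("knob cm");fit(.4315,.2165,.011,.09,.11,.008)
print("cl");fit(.430,.2165,.0435,.034,.052)
print("cxl");fit(.4264,.218,.0525,.006,.024)
shot("r1",306,190,292,235)
E
```

```text
[0.43877523 0.11211115 0.16582927]
cs
scene [0.4369 0.0098] 201 0.0008 zmax 0.0448 zmin 0.0224
side [0.4364 0.007 ] 155 0.0006 zmax 0.0448 zmin 0.0226
js
scene [0.437  0.0094] 52 0.0013 zmax 0.0152 zmin 0.0021
side [0.4362 0.0064] 37 0.002 zmax 0.0104 zmin 0.0021
cm
scene [0.432  0.2179] 239 0.0008 zmax 0.08 zmin 0.062
side [0.4313 0.215 ] 151 0.0008 zmax 0.08 zmin 0.0621
knob cm
scene [0.4315 0.2179] 117 0.0022 zmax 0.1085 zmin 0.0903
side [0.4296 0.2146] 62 0.0022 zmax 0.1085 zmin 0.0902
cl
scene [0.4304 0.2181] 283 0.0008 zmax 0.0519 zmin 0.034
side [0.4294 0.2152] 179 0.0008 zmax 0.052 zmin 0.034
cxl
scene [0.4267 0.2195] 322 0.0009 zmax 0.0239 zmin 0.0061
side [0.4259 0.2164] 209 0.0008 zmax 0.0239 zmin 0.0061
```

View pics/r1.png

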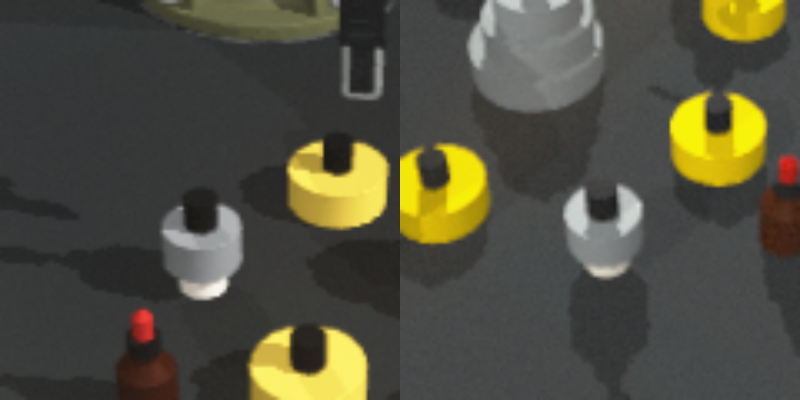

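Small cover is seated, level and concentric. Medium next.

>>> drive_tool(rows=[[[0.05,-0.003,0.0],[0,0,0],0],[[0.1,-0.006,0.0],[0,0,0],0],[[0.1075,-0.0065,0.02],[0,0,0],0],[[0.1075,-0.0065,0.05],[0,0,0],0],[[0.1075,-0.0065,0.074],[0,0,0],0],[[0.1075,-0.0065,0.074],[0,0,0],0],[[0.1075,-0.0065,0.074],[0,0,0],0.3],[[0.1075,-0.0065,0.074],[0,0,0],0.6],[[0.1075,-0.0065,0.074],[0,0,0],1],[[0.1075,-0.0065,0.074],[0,0,0],1]], newtons=60)

```text
time: 8.88
eef_pos: [0.4325, 0.2169, 0.0922]
tcp_rot: [2.221, 2.221, 0.004]
force: [-1.0, -0.8, 6.3]
gripper_width: 0.225
grasp_force: 58.6
```

>>> drive_tool(rows=[[[0.0,0.0,-0.02],[0,0,0],1],[[0.0,0.0,-0.05],[0,0,0],1],[[0.0,0.0,-0.08],[0,0,0],1],[[-0.02,0.04,-0.08],[0,0,0],1],[[-0.04,0.09,-0.08],[0,0,0],1],[[-0.06,0.14,-0.08],[0,0,0],1],[[-0.08,0.185,-0.08],[0,0,0],1],[[-0.0975,0.222,-0.06],[0,0,0],1],[[-0.0975,0.222,-0.03],[0,0,0],1],[[-0.0975,0.222,-0.005],[0,0,0],1],[[-0.0975,0.222,-0.005],[0,0,0],1],[[-0.0975,0.222,-0.005],[0,0,0],1]])

```text
time: 10.38
eef_pos: [0.6541, 0.1192, 0.097]
tcp_rot: [2.221, 2.221, 0.002]
force: [-0.4, -0.6, -0.8]
gripper_width: 0.227
grasp_force: 58.9
```

```bash
python3 - <<'E'
from h import *
print(arm.sense()["eef_pos"])
fit(.6535,.119,.0345,.065,.083)
fit(.6535,.119,.025,.006,.04,.012,.003)
E
```

```text
[0.65409642 0.11916818 0.09702659]
scene [0.6529 0.12  ] 306 0.0006 zmax 0.0829 zmin 0.065
side [0.6525 0.1175] 159 0.0009 zmax 0.083 zmin 0.0653
scene [0.6551 0.1187] 365 0.0007 zmax 0.0399 zmin 0.0062
side [0.6518 0.1173] 202 0.0007 zmax 0.0398 zmin 0.0061
```

>>> drive_tool(rows=[[[0.0,0.001,0.01],[0,0,0],1],[[0.0,0.001,0.02],[0,0,0],1],[[0.0,0.001,0.029],[0,0,0],1],[[0.0,0.001,0.033],[0,0,0],1],[[0.0,0.001,0.035],[0,0,0],1],[[0.0,0.001,0.035],[0,0,0],1]])

```text
time: 11.32
eef_pos: [0.6539, 0.1189, 0.0623]
tcp_rot: [-2.221, -2.221, 0.001]
force: [-6.3, -2.2, 12.1]
gripper_width: 0.228
grasp_force: 60.1
```

>>> drive_tool(rows=[[[0.0,0.0,-0.001],[0,0,0],0.3],[[0.0,0.0,-0.001],[0,0,0],0],[[0.0,0.0,-0.001],[0,0,0],0],[[0.0,0.0,-0.02],[0,0,0],0],[[0.0,0.0,-0.06],[0,0,0],0],[[0.02,-0.05,-0.09],[0,0,0],0],[[0.04,-0.1,-0.09],[0,0,0],0],[[0.04,-0.1,-0.09],[0,0,0],0]])

```text
time: 12.32
eef_pos: [0.5513, 0.1599, 0.1523]
tcp_rot: [-2.218, -2.224, 0.001]
force: [-0.3, -0.2, 0.3]
gripper_width: 0.499
grasp_force: 0.0
```

```bash
python3 - <<'E'
from h import *
print(arm.sense()["eef_pos"])
print("cm");fit(.6535,.119,.0345,.030,.05)
print("cm all");fit(.6535,.119,.0345,.022,.06)
print("jm");fit(.6535,.119,.025,.003,.022)
print("cl");fit(.430,.2165,.0435,.034,.052)
print("cxl");fit(.4264,.218,.0525,.006,.024)
shot("r2",350,270,368,190)
E
```

```text
[0.5513155  0.15990902 0.15231874]
cm
scene [0.6527 0.1199] 308 0.0005 zmax 0.05 zmin 0.0303
side [0.6521 0.1171] 167 0.0008 zmax 0.05 zmin 0.03
cm all
scene [0.6519 0.1198] 1156 0.0064 zmax 0.0597 zmin 0.025
side [0.6526 0.118 ] 530 0.0062 zmax 0.0596 zmin 0.0251
jm
scene [0.653  0.1205] 99 0.0006 zmax 0.0167 zmin 0.003
side [0.6519 0.1172] 67 0.0009 zmax 0.0182 zmin 0.0032
cl
scene [0.4303 0.2181] 278 0.0008 zmax 0.052 zmin 0.034
side [0.4295 0.2154] 178 0.0009 zmax 0.0519 zmin 0.0341
cxl
scene [0.4266 0.2194] 321 0.0008 zmax 0.0237 zmin 0.0062
side [0.4258 0.2167] 208 0.0008 zmax 0.0239 zmin 0.0061
```

View pics/r2.png

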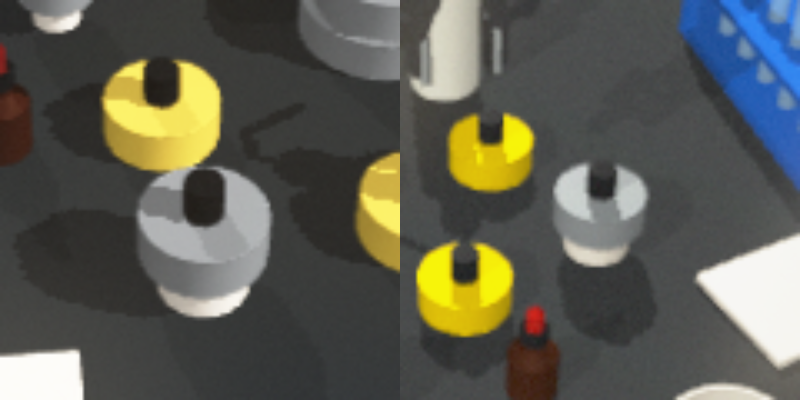

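Medium is seated. Large next.

>>> drive_tool(rows=[[[0.025,-0.05,0.0],[0,0,0],0],[[0.045,-0.1,0.0],[0,0,0],0],[[0.0575,-0.1245,0.0],[0,0,0],0],[[0.0575,-0.1245,0.03],[0,0,0],0],[[0.0575,-0.1245,0.06],[0,0,0],0],[[0.0575,-0.1245,0.088],[0,0,0],0],[[0.0575,-0.1245,0.088],[0,0,0],0],[[0.0575,-0.1245,0.088],[0,0,0],0.3],[[0.0575,-0.1245,0.088],[0,0,0],0.6],[[0.0575,-0.1245,0.088],[0,0,0],1],[[0.0575,-0.1245,0.088],[0,0,0],1]], newtons=70)

```text
time: 14.3
eef_pos: [0.4311, 0.217, 0.0644]
tcp_rot: [2.221, 2.221, 0.004]
force: [-1.6, -1.9, 6.8]
gripper_width: 0.223
grasp_force: 68.4
```

>>> drive_tool(rows=[[[0.0,0.0,-0.02],[0,0,0],1],[[0.0,0.0,-0.06],[0,0,0],1],[[0.0,0.0,-0.1],[0,0,0],1],[[-0.04,0.002,-0.1],[0,0,0],1],[[-0.09,0.004,-0.1],[0,0,0],1],[[-0.14,0.006,-0.1],[0,0,0],1],[[-0.19,0.008,-0.1],[0,0,0],1],[[-0.24,0.009,-0.1],[0,0,0],1],[[-0.29,0.01,-0.1],[0,0,0],1],[[-0.33,0.011,-0.1],[0,0,0],1],[[-0.36,0.012,-0.1],[0,0,0],1]])

```text
time: 15.68
eef_pos: [0.4421, -0.1454, 0.1635]
tcp_rot: [2.222, 2.219, 0.001]
force: [0.2, -0.1, -0.3]
gripper_width: 0.222
grasp_force: 68.6
```

>>> drive_tool(rows=[[[-0.04,0.001,0.0],[0,0,0],1],[[-0.08,0.002,0.0],[0,0,0],1],[[-0.1015,0.0025,0.0],[0,0,0],1],[[-0.1015,0.0025,0.03],[0,0,0],1],[[-0.1015,0.0025,0.06],[0,0,0],1],[[-0.1015,0.0025,0.06],[0,0,0],1],[[-0.1015,0.0025,0.06],[0,0,0],1]])

```text
time: 16.55
eef_pos: [0.4451, -0.245, 0.1039]
tcp_rot: [2.22, 2.221, 0.001]
force: [0.3, -0.7, -0.8]
gripper_width: 0.225
grasp_force: 68.7
```

```bash
python3 - <<'E'
from h import *
print(arm.sense()["eef_pos"])
fit(.4445,-.245,.0435,.072,.09)
fit(.4445,-.245,.034,.006,.045,.012,.003)
fit(.4445,-.245,.034,.02,.045,.012,0)
E
```

```text
[ 0.44508614 -0.24500972  0.10387454]
scene [ 0.4439 -0.2439] 307 0.0009 zmax 0.09 zmin 0.072
side [ 0.4439 -0.2469] 255 0.0003 zmax 0.0899 zmin 0.072
scene [ 0.4453 -0.2426] 516 0.0008 zmax 0.045 zmin 0.0061
side [ 0.4441 -0.2458] 327 0.0003 zmax 0.0445 zmin 0.0064
scene [ 0.4444 -0.2431] 313 0.001 zmax 0.0448 zmin 0.02
side [ 0.444  -0.2459] 198 0.0004 zmax 0.0446 zmin 0.02
```

>>> drive_tool(rows=[[[0.001,0.0,0.01],[0,0,0],1],[[0.001,0.0,0.02],[0,0,0],1],[[0.001,0.0,0.03],[0,0,0],1],[[0.001,0.0,0.035],[0,0,0],1],[[0.001,0.0,0.037],[0,0,0],1],[[0.001,0.0,0.037],[0,0,0],1]])

```text
time: 17.6
eef_pos: [0.4438, -0.2437, 0.0673]
tcp_rot: [-2.221, -2.221, 0.0]
force: [-8.0, 4.9, 19.8]
gripper_width: 0.225
grasp_force: 70.7
```

>>> drive_tool(rows=[[[0.0,0.0,-0.001],[0,0,0],1],[[0.0,0.0,-0.001],[0,0,0],0.3],[[0.0,0.0,-0.001],[0,0,0],0],[[0.0,0.0,-0.001],[0,0,0],0],[[0.0,0.0,-0.02],[0,0,0],0],[[0.0,0.0,-0.06],[0,0,0],0],[[0.05,0.0,-0.09],[0,0,0],0],[[0.1,0.0,-0.09],[0,0,0],0],[[0.15,0.0,-0.09],[0,0,0],0],[[0.2,0.0,-0.09],[0,0,0],0],[[0.25,0.0,-0.09],[0,0,0],0],[[0.25,0.0,-0.09],[0,0,0],0]])

```text
time: 19.1
eef_pos: [0.4443, 0.0087, 0.1557]
tcp_rot: [-2.215, -2.227, -0.001]
force: [0.6, -0.0, 0.0]
gripper_width: 0.5
grasp_force: 0.0
```

```bash
python3 - <<'E'
from h import *
print(arm.sense()["eef_pos"])
print("cl");fit(.4445,-.245,.0435,.035,.055)
print("jl");fit(.4445,-.245,.034,.003,.027)
print("cxl");fit(.4264,.218,.0525,.006,.024)
print("knob");fit(.4264,.218,.011,.035,.048,.006)
shot("r3",192,195,326,335)
E
```

```text
[0.44434553 0.00865685 0.1557461 ]
cl
scene [ 0.4431 -0.2429] 321 0.0009 zmax 0.0549 zmin 0.035
side [ 0.4428 -0.2456] 255 0.0003 zmax 0.0549 zmin 0.0351
jl
scene [ 0.4444 -0.243 ] 236 0.0009 zmax 0.0249 zmin 0.0031
side [ 0.4439 -0.246 ] 42 0.0014 zmax 0.0106 zmin 0.0031
cxl
scene [0.4268 0.2195] 326 0.0009 zmax 0.024 zmin 0.006
side [0.4258 0.2167] 172 0.0008 zmax 0.0239 zmin 0.0061
knob
scene [0.4268 0.2195] 50 0.0008 zmax 0.0479 zmin 0.0351
side few 1
```

View pics/r3.png

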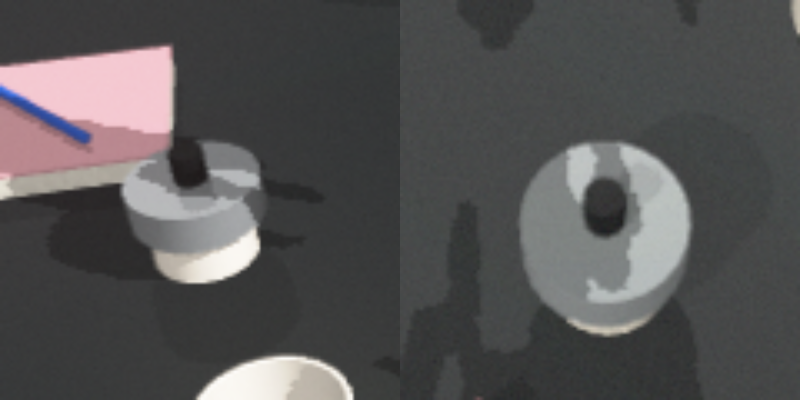

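Large is seated. The largest is last.

>>> drive_tool(rows=[[[0.06,-0.005,0.0],[0,0,0],0],[[0.12,-0.01,0.0],[0,0,0],0],[[0.18,-0.015,0.0],[0,0,0],0],[[0.212,-0.018,0.03],[0,0,0],0],[[0.212,-0.018,0.06],[0,0,0],0],[[0.212,-0.018,0.1],[0,0,0],0],[[0.212,-0.018,0.121],[0,0,0],0],[[0.212,-0.018,0.121],[0,0,0],0],[[0.212,-0.018,0.121],[0,0,0],0.3],[[0.212,-0.018,0.121],[0,0,0],0.6],[[0.212,-0.018,0.121],[0,0,0],1],[[0.212,-0.018,0.121],[0,0,0],1]], newtons=80)

```text
time: 21.1
eef_pos: [0.4276, 0.2184, 0.0363]
tcp_rot: [2.221, 2.22, 0.004]
force: [-1.0, -0.8, 7.0]
gripper_width: 0.218
grasp_force: 78.1
```

>>> drive_tool(rows=[[[0.0,0.0,-0.02],[0,0,0],1],[[0.0,0.0,-0.06],[0,0,0],1],[[0.0,0.0,-0.1],[0,0,0],1],[[0.0,0.0,-0.12],[0,0,0],1],[[-0.03,0.02,-0.12],[0,0,0],1],[[-0.07,0.045,-0.12],[0,0,0],1],[[-0.11,0.07,-0.12],[0,0,0],1],[[-0.155,0.1,-0.12],[0,0,0],1],[[-0.2,0.13,-0.12],[0,0,0],1],[[-0.245,0.16,-0.12],[0,0,0],1],[[-0.28,0.18,-0.12],[0,0,0],1],[[-0.3,0.195,-0.12],[0,0,0],1]])

```text
time: 22.6
eef_pos: [0.6224, -0.0842, 0.1553]
tcp_rot: [2.223, 2.219, 0.001]
force: [0.7, -0.2, -2.0]
gripper_width: 0.22
grasp_force: 78.5
```

>>> drive_tool(rows=[[[-0.025,0.014,0.0],[0,0,0],1],[[-0.045,0.024,0.0],[0,0,0],1],[[-0.045,0.024,0.0],[0,0,0],1],[[-0.045,0.024,0.03],[0,0,0],1],[[-0.045,0.024,0.05],[0,0,0],1],[[-0.045,0.024,0.05],[0,0,0],1],[[-0.045,0.024,0.05],[0,0,0],1]])

```text
time: 23.48
eef_pos: [0.6459, -0.1266, 0.1059]
tcp_rot: [2.22, 2.221, 0.001]
force: [0.7, 0.4, -0.8]
gripper_width: 0.219
grasp_force: 78.6
```

```bash
python3 - <<'E'
from h import *
print(arm.sense()["eef_pos"])
fit(.6455,-.127,.0525,.076,.093)
fit(.6455,-.127,.043,.006,.045,.008,0)
fit(.6455,-.127,.043,.03,.05,.006,0)
E
```

```text
[ 0.64590218 -0.12659816  0.10592758]
scene [ 0.6446 -0.1258] 446 0.0006 zmax 0.0929 zmin 0.076
side [ 0.6446 -0.1285] 298 0.0005 zmax 0.093 zmin 0.076
scene [ 0.6454 -0.1256] 737 0.0006 zmax 0.0449 zmin 0.0061
side [ 0.645  -0.1282] 480 0.0005 zmax 0.0449 zmin 0.0062
scene [ 0.6454 -0.1256] 391 0.0006 zmax 0.0499 zmin 0.03
side [ 0.6451 -0.1282] 246 0.0005 zmax 0.05 zmin 0.03
```

>>> drive_tool(rows=[[[0.0,0.001,0.01],[0,0,0],1],[[0.0,0.001,0.02],[0,0,0],1],[[0.0,0.001,0.028],[0,0,0],1],[[0.0,0.001,0.032],[0,0,0],1],[[0.0,0.001,0.034],[0,0,0],1],[[0.0,0.001,0.034],[0,0,0],1]])

```text
time: 24.52
eef_pos: [0.646, -0.1269, 0.0724]
tcp_rot: [-2.221, -2.221, 0.0]
force: [-5.2, 0.1, 10.2]
gripper_width: 0.222
grasp_force: 79.7
```

Contact at the expected height. Releasing and backing away upwards.

>>> drive_tool(rows=[[[0.0,0.0,-0.001],[0,0,0],1],[[0.0,0.0,-0.001],[0,0,0],0.3],[[0.0,0.0,-0.001],[0,0,0],0],[[0.0,0.0,-0.001],[0,0,0],0],[[0.0,0.0,-0.02],[0,0,0],0],[[0.0,0.0,-0.06],[0,0,0],0],[[0.0,0.0,-0.11],[0,0,0],0],[[0.08,-0.04,-0.13],[0,0,0],0],[[0.12,-0.05,-0.14],[0,0,0],0],[[0.12,-0.05,-0.14],[0,0,0],0],[[0.12,-0.05,-0.14],[0,0,0],0]])

```text
time: 25.9
eef_pos: [0.597, -0.0067, 0.2121]
tcp_rot: [2.219, 2.222, 0.002]
force: [-0.7, -0.6, 0.3]
gripper_width: 0.499
grasp_force: 0.0
```

```bash
python3 - <<'E'
from h import *
import cv2
ims={c:arm.read_camera(c) for c in("scene","side")}
for n,x,y,rc,h in [("s",.437,.0085,.0255,.049),("m",.6525,.1185,.0345,.054),("l",.443,-.244,.0435,.059),("xl",.645,-.127,.0525,.064)]:
    for c,(im,d) in ims.items():
        P=cloud(c,np.ones((400,640),bool),d); t=np.hypot(P[:,0]-x,P[:,1]-y)
        R=P[(t<rc-.003)&(t>.014)&(abs(P[:,2]-h)<.008)]
        s=np.linalg.lstsq(np.c_[R[:,0]-x,R[:,1]-y,np.ones(len(R))],R[:,2],rcond=None)[0]
        print(n,c,"roof z",s[2].round(4),"expect",h,"tilt",np.hypot(*s[:2]).round(3))
    fit(x,y,rc,h-.024,h-.006)
print("drop");fit(.5586,-.006,.018,.01,.04); print("wash");fit(.598,.361,.031,.08,.11)
print("js");fit(.437,.0085,.016,.002,.019);print("jxl");fit(.6455,-.127,.043,.003,.033,.008)
cv2.imwrite("pics/end.png",ims["scene"][0])
E
```

```text
s scene roof z 0.0487 expect 0.049 tilt 0.008
s side roof z 0.0493 expect 0.049 tilt 0.006
scene [0.437  0.0098] 156 0.0008 zmax 0.043 zmin 0.025
side [0.4362 0.0071] 124 0.0006 zmax 0.043 zmin 0.0251
m scene roof z 0.0539 expect 0.054 tilt 0.003
m side roof z 0.0543 expect 0.054 tilt 0.005
scene [0.6528 0.1198] 279 0.0006 zmax 0.0479 zmin 0.03
side [0.6521 0.1172] 145 0.0007 zmax 0.048 zmin 0.0301
l scene roof z 0.0584 expect 0.059 tilt 0.002
l side roof z 0.0594 expect 0.059 tilt 0.001
scene [ 0.4429 -0.2429] 286 0.0009 zmax 0.053 zmin 0.035
side [ 0.4428 -0.2456] 232 0.0003 zmax 0.0527 zmin 0.0351
xl scene roof z 0.0636 expect 0.064 tilt 0.001
xl side roof z 0.0643 expect 0.064 tilt 0.001
scene [ 0.6454 -0.1263] 440 0.0006 zmax 0.058 zmin 0.04
side [ 0.645  -0.1289] 289 0.0005 zmax 0.058 zmin 0.04
drop
scene [ 0.5587 -0.0051] 257 0.0013 zmax 0.0398 zmin 0.0101
side [ 0.5588 -0.0073] 176 0.0012 zmax 0.04 zmin 0.0101
wash
scene [0.5979 0.3622] 526 0.0007 zmax 0.11 zmin 0.0801
side [0.597  0.3596] 211 0.0011 zmax 0.1099 zmin 0.08
js
scene [0.4368 0.0099] 51 0.0009 zmax 0.0129 zmin 0.0021
side [0.4357 0.0063] 33 0.0014 zmax 0.0111 zmin 0.0021
jxl
scene [ 0.6454 -0.1256] 384 0.0006 zmax 0.0269 zmin 0.0031
side [ 0.645  -0.1282] 200 0.0006 zmax 0.0243 zmin 0.0031
```

View pics/end.png

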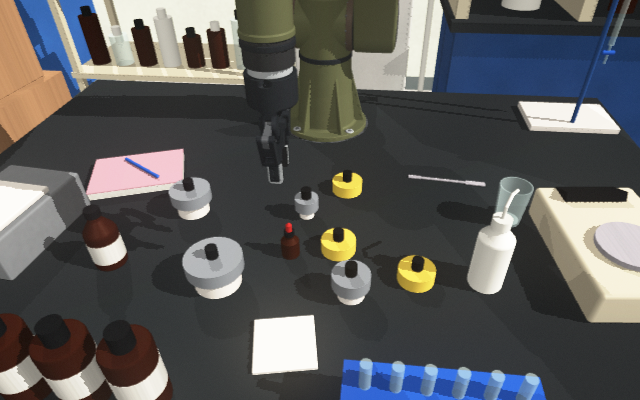

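All four covers sit level on their jars, at scene (306,203), (350,280), (190,195) and (214,262). The bottles haven't moved and the arm is clear.

```bash
python3 -c "from plant import arm; print(arm.finish_job())"
```

```text
the job is handed in; nothing more can be done
None
```

Job handed in at about 27 s: all four covers measured level, centred within about 2 mm and fully down on their own jars, with the jars and both bottles where they stood; no verdict was returned.

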